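Steady a rocking sugar-mould board

TASK

One corner of the wooden moulding board rocks. Press down on its corners with a fingertip until you find the one that gives, press that corner's raised wooden shim down flat (and leave the other three shims up), then press firmly on the same corner again to check that the shim now holds it. Lift nothing and leave the loose ring on the board, the spoon and the jar alone.

Things in the scene. Friction and masses are not known exactly. Their poses are not given: they have to be found in the camera images.
- board: square light-wood moulding board, 200 x 200 x 15 mm, about 1 kg, loose on four round feet 80 mm (x) and 68 mm (y) from its centre. Origin: centre of its underside, 40 mm above the table (top at 55 mm). At yaw 0 its x axis points away from the robot, y to the left (yaw within 0.25 rad). A cross of eight filled ring moulds, 36 mm wide, 13 mm tall, is fixed on it; its corners are bare
- corner_1 (a point): press point on top of the board's far left corner, 20 mm in from both edges. Three corners, any of the four, stand firm (give less than 1 mm); one, looking like the rest, sinks up to 5 mm under 3 to 5 N and springs back. Keep presses below about 20 N
- tab_1 (a point): press point on top of the far left corner's shim, 10 mm from its free end: a wooden leaf 26 mm wide (board x), 5 mm thick, sticking out 40 mm sideways (board y) from under the board, sloping up outwards. The point is 80 mm (board x) from the board's centre; with the leaf flat, 130 mm (board y) and 28 mm above the table. Takes 5 to 6 N to push down
- slope_1 (a joint): slope of the far left shim in rad: 0 = flat on its wooden rest (hard stop), 0.5 to 0.62 = raised, as at the start. Its hinge is 2 mm inside the board's edge, 26 mm above the table and 32 mm from the press point; it is stiff and stays where it is left
- shim_1: the far left corner's shim; origin on its hinge. Its inner end, hidden under the board, is a rounded nose, 6 mm thick: with the leaf flat it stands 1 mm under the board and stops that corner from sinking; raised, 5 mm or more below
- corner_2 (a point): press point on top of the board's far right corner, 20 mm in from both edges. Three corners, any of the four, stand firm (give less than 1 mm); one, looking like the rest, sinks up to 5 mm under 3 to 5 N and springs back. Keep presses below about 20 N
- tab_2 (a point): press point on top of the far right corner's shim, 10 mm from its free end: a wooden leaf 26 mm wide (board x), 5 mm thick, sticking out 40 mm sideways (board y) from under the board, sloping up outwards. The point is 80 mm (board x) from the board's centre; with the leaf flat, 130 mm (board y) and 28 mm above the table. Takes 5 to 6 N to push down
- slope_2 (a joint): slope of the far right shim in rad: 0 = flat on its wooden rest (hard stop), 0.5 to 0.62 = raised, as at the start. Its hinge is 2 mm inside the board's edge, 26 mm above the table and 32 mm from the press point; it is stiff and stays where it is left
- shim_2: the far right corner's shim; origin on its hinge. Its inner end, hidden under the board, is a rounded nose, 6 mm thick: with the leaf flat it stands 1 mm under the board and stops that corner from sinking; raised, 5 mm or more below
- corner_3 (a point): press point on top of the board's near right corner, 20 mm in from both edges. Three corners, any of the four, stand firm (give less than 1 mm); one, looking like the rest, sinks up to 5 mm under 3 to 5 N and springs back. Keep presses below about 20 N
- tab_3 (a point): press point on top of the near right corner's shim, 10 mm from its free end: a wooden leaf 26 mm wide (board x), 5 mm thick, sticking out 40 mm sideways (board y) from under the board, sloping up outwards. The point is 80 mm (board x) from the board's centre; with the leaf flat, 130 mm (board y) and 28 mm above the table. Takes 5 to 6 N to push down
- slope_3 (a joint): slope of the near right shim in rad: 0 = flat on its wooden rest (hard stop), 0.5 to 0.62 = raised, as at the start. Its hinge is 2 mm inside the board's edge, 26 mm above the table and 32 mm from the press point; it is stiff and stays where it is left
- shim_3: the near right corner's shim; origin on its hinge. Its inner end, hidden under the board, is a rounded nose, 6 mm thick: with the leaf flat it stands 1 mm under the board and stops that corner from sinking; raised, 5 mm or more below
- corner_4 (a point): press point on top of the board's near left corner, 20 mm in from both edges. Three corners, any of the four, stand firm (give less than 1 mm); one, looking like the rest, sinks up to 5 mm under 3 to 5 N and springs back. Keep presses below about 20 N
- tab_4 (a point): press point on top of the near left corner's shim, 10 mm from its free end: a wooden leaf 26 mm wide (board x), 5 mm thick, sticking out 40 mm sideways (board y) from under the board, sloping up outwards. The point is 80 mm (board x) from the board's centre; with the leaf flat, 130 mm (board y) and 28 mm above the table. Takes 5 to 6 N to push down
- slope_4 (a joint): slope of the near left shim in rad: 0 = flat on its wooden rest (hard stop), 0.5 to 0.62 = raised, as at the start. Its hinge is 2 mm inside the board's edge, 26 mm above the table and 32 mm from the press point; it is stiff and stays where it is left
- shim_4: the near left corner's shim; origin on its hinge. Its inner end, hidden under the board, is a rounded nose, 6 mm thick: with the leaf flat it stands 1 mm under the board and stops that corner from sinking; raised, 5 mm or more below
- ring: loose empty ring mould of brown wood, open in the middle, 36 mm across, 13 mm tall, standing in the middle of the board; origin at the centre of its underside; to be left alone
- spoon: steel spoon lying on the table to the left; origin at its underside; to be left alone
- jar: amber glass jar, 64 mm across, 90 mm tall, on the table to the right; origin at the centre of its underside; to be left alone

How it is judged (in metres and radians):
On the way, in this order (a step that is already met when the one before it is completed fails the run):
1. the corner that rocks is found: pressed by the fingers, it sinks 3 mm or more while all four shims are still up (contact force between the fingers and board above 1 N and value of joint each of slope_1, slope_2, slope_3, slope_4 above 0.35 rad and height (world z) of any of corner_1, corner_2, corner_3, corner_4 below 0.052 m), for 0.05 s.
2. one shim, and only one, is pressed flat (within 0.10 rad) (((value of joint slope_1 below 0.1 rad and value of joint each of slope_2, slope_3, slope_4 above 0.35 rad) or (value of joint slope_2 below 0.1 rad and value of joint each of slope_1, slope_3, slope_4 above 0.35 rad) or (value of joint slope_3 below 0.1 rad and value of joint each of slope_1, slope_2, slope_4 above 0.35 rad) or (value of joint slope_4 below 0.1 rad and value of joint each of slope_1, slope_2, slope_3 above 0.35 rad))), for 0.1 s.
3. the corner is pressed again with more than 3 N and its flat shim carries the push (more than 1 N), the corner sinking less than 3 mm (((value of joint slope_1 below 0.1 rad and value of joint each of slope_2, slope_3, slope_4 above 0.35 rad and contact force between the fingers and board above 3 N and contact force between shim_1 and board above 1 N and height (world z) of corner_1 above 0.052 m) or (value of joint slope_2 below 0.1 rad and value of joint each of slope_1, slope_3, slope_4 above 0.35 rad and contact force between the fingers and board above 3 N and contact force between shim_2 and board above 1 N and height (world z) of corner_2 above 0.052 m) or (value of joint slope_3 below 0.1 rad and value of joint each of slope_1, slope_2, slope_4 above 0.35 rad and contact force between the fingers and board above 3 N and contact force between shim_3 and board above 1 N and height (world z) of corner_3 above 0.052 m) or (value of joint slope_4 below 0.1 rad and value of joint each of slope_1, slope_2, slope_3 above 0.35 rad and contact force between the fingers and board above 3 N and contact force between shim_4 and board above 1 N and height (world z) of corner_4 above 0.052 m))), for 0.15 s.
At the end, for the whole second after the job is handed in: the rocking corner's shim is flat (within 0.10 rad) and the other three still stand up (above 0.35 rad); the board rests level on its feet within 15 mm of where it was; the ring is still in the middle of the board and the spoon and jar are where they stood (within 20 mm) (((value of joint slope_1 below 0.1 rad and value of joint each of slope_2, slope_3, slope_4 above 0.35 rad) or (value of joint slope_2 below 0.1 rad and value of joint each of slope_1, slope_3, slope_4 above 0.35 rad) or (value of joint slope_3 below 0.1 rad and value of joint each of slope_1, slope_2, slope_4 above 0.35 rad) or (value of joint slope_4 below 0.1 rad and value of joint each of slope_1, slope_2, slope_3 above 0.35 rad)) and distance of board from where it was at the start of the episode below 0.015 m and angle between board's own z axis and vertical below 0.03 rad and linear speed of board below 0.01 m/s and distance of each of spoon, jar from where it was at the start of the episode below 0.02 m and z of ring in the frame of board below 0.018 m and distance of ring from where it was at the start of the episode below 0.025 m); the robot touches nothing.
It fails at once if a second shim is pushed down (two below 0.30 rad) (value of joint each of slope_1, slope_2 below 0.3 rad or value of joint each of slope_1, slope_3 below 0.3 rad or value of joint each of slope_1, slope_4 below 0.3 rad or value of joint each of slope_2, slope_3 below 0.3 rad or value of joint each of slope_2, slope_4 below 0.3 rad or value of joint each of slope_3, slope_4 below 0.3 rad).
It fails at once if the board is lifted, tipped or shoved (height (world z) of board above 0.048 m or angle between board's own z axis and vertical above 0.1 rad or distance of board from where it was at the start of the episode above 0.02 m).
It fails at once if the loose ring is lifted or pushed about (distance of ring from where it was at the start of the episode above 0.03 m).
It fails at once if the spoon or the jar is moved (distance of any of spoon, jar from where it was at the start of the episode above 0.03 m).
It also fails if it takes over 58 s, if anything falls off the work surface, if the arm or the gripper's body presses on something with over 40 N, if the wrist force passes 120 N, or if a joint passes its speed limit or range.

ROBOT

A 6-joint arm with a two-finger parallel gripper is mounted at the origin on the work surface. World frame = base frame: x ahead of the robot, y to its left, z up, the work surface at z = 0. Lengths are in mm, angles in rad, forces in N, time in s.
With the tool pointing down it reaches from about 350 to 775 mm from the base axis. Payload 7.3 kg.
Tool frame: the origin (TCP) lies at the very end of the fingers, on their centre line; the grasp point (between the pads) lies bot.grip_point_offset behind it (bot.grip_point_offset is the distance from the TCP to the grasp point, in mm); z points along the fingers, y is the line along which they close (so a half turn about z gives the same grasp; the last joint's range is limited). The gripper opens to 92 mm and grips with 3 to 60 N. Pads are 19 mm wide; open, the fingers measure 130 mm over their backs; the gripper's body (75 mm by 190 mm) begins 47 mm behind the grasp point.
Start: joints at [-1.38, 0.342, 1.524, -0, 1.275, -0.146], TCP at [173.519, -495.516, 226.741] pointing down, gripper open.
Joint ranges: [-2.53, 2.53], [-0.77, 2.02], [0.04, 2.7], [-1, 4.14], [0.28, 2.66], [-3.11, 3.11]. Speed limits (rad/s): [2.57, 2.57, 3.14, 3.14, 3.14, 3.14].

INTERFACE

Orientations are given as [roll, pitch, yaw] about the fixed x, y, z axes, in that order (R = Rz(yaw) Ry(pitch) Rx(roll)).
In Python, from plant import bot gives the robot as it stands. The module is installed in compiled form; this text tells all that it offers.
- The arm moves only by the tool carry_out, never from a script. Its argument "plan" is a list of rows, each an object of numbers: "tx", "ty", "tz": the shift along the world's x, y, z in mm; "rx", "ry", "rz": the turn, a rotation vector about the world's x, y, z in rad. A call has 1 to 12 rows; each row shifts and turns the commanded pose from where the row before left it; what a row does not reach is not made up. A row lasts 1/10 s, in which the tool goes at most 50 mm and 8.59 degrees, less where a joint would pass 70% of its speed; a pose out of reach is approached as far as the arm can. A call with a gripper value outside its range is refused whole. "gripper" is the closure, from 0 (fully open) to 1 (shut), set as the call begins (left out, the last holds). The fingers move at their own pace and stop on an object; the grip force is fixed at half the most. Time passes only in rows, so rows that do not move let the fingers close. It gives the time, the measured TCP pose, the force, the opening and the grip force at its end, in the units of the state.
- bot.get_obs(): the state, without advancing time (a new reading comes with each control period).
- bot.capture(name): name is "side" or "top" or "wrist"; returns the picture (384x512x3 uint8, red, green, blue); there is no depth.
- bot.camera_model(name): a dict with "camera_matrix" (3x3 intrinsics, pixels), "dist" ([k1, k2, p1, p2, k3] as OpenCV has them; the pictures are not rectified), "R" (3x3) and "t" (3): a world point X has camera coordinates R X + t. Camera axes: x right, y down, z forward; pixel columns grow to the right and rows downward; lengths in mm; the calibration is good to about 2 mm. A picture is of the moment at which its call begins: read the wrist's pose just before it. camera_model takes no time and is no camera call; for the wrist camera it gives the pose at the moment of the call.
- bot.close_job(): hands the job in; it is judged then, once.
The state is a dict: "time": time; "joint_positions": joint angles; "dq": joint speeds; "tau": joint torques, N m; "tool_pos": TCP position; "tcp_rot": TCP orientation; "contact_force": force on the tool from outside, world axes, zero at the start; "moment": the same for the moment, N m; "grip_width": finger opening in mm; "finger_force": force on a finger pad.
Only numpy, scipy, OpenCV 4.12 (cv2) and the standard library are available. Lean on these libraries where they do the work, as an engineer would, in place of code of your own. Each camera call takes 0.05 s, during which the arm holds its last target. There are 200 camera calls.

## Working session

There is one attempt and no reset: what is moved stays moved. The work goes in short steps, Python scripts to look and compute and a tool call to move; the robot and the scene stay as the last step left them, time stands still between calls to the robot, and variables do not carry over. Pictures are saved under pics/ and viewed, at most 10 in all, crops included, and the job is handed in when it is done.

Besides the shell and the picture viewer there is one more tool, called after "Emit:" in YAML: its name, and indented under it one key for each argument. carry_out: Moves the arm, as the interface text tells. Its arguments: {"type":"object","properties":{"plan":{"type":"array"},"gripper":{"type":"number"}},"required":["plan"]}

```bash
mkdir -p pics
python3 - <<'E'
from plant import bot
import cv2,numpy as np
o=bot.get_obs();print(o)
for n in("top","side"):
    cv2.imwrite(f"pics/{n}0.png",bot.capture(n)[:,:,::-1]);m=bot.camera_model(n);print(n,m)
print(bot.grip_point_offset)
E
```

```text
{'time': 0.0, 'joint_positions': array([-1.38000739e+00,  3.42697720e-01,  1.52501103e+00, -2.33495277e-05,
        1.27539691e+00, -1.46004433e-01]), 'dq': array([ 8.66467451e-04,  5.06411606e-05, -4.44808237e-04,  5.10427886e-04,
        1.77634739e-03, -7.45968870e-04]), 'tau': array([-8.68877196e-04, -4.31240416e+01, -2.44220889e+01,  7.16661592e-02,
        5.59264678e-02, -1.03914604e-04]), 'tool_pos': array([ 173.42705975, -495.09860925,  226.06002943]), 'tcp_rot': array([-3.14009250e+00, -1.98031246e-04,  3.36800035e-01]), 'contact_force': array([ 0.81878556, -0.90025288, -0.46519212]), 'moment': array([-0.01461788,  0.02126751,  0.02165238]), 'finger_force': 0.0, 'grip_width': 91.79539733071199}
top {'camera_matrix': array([[401.66358636,   0.        , 256.45367513],
       [  0.        , 401.66358636, 192.82215902],
       [  0.        ,   0.        ,   1.        ]]), 'dist': array([-0.00920991,  0.        ,  0.        ,  0.        ,  0.        ]), 'R': array([[-0.02046745, -0.9997695 , -0.00648292],
       [-0.99735622,  0.0208694 , -0.06960624],
       [ 0.06972549,  0.00504112, -0.99755348]]), 't': array([  24.42510794,  558.42413293, 1179.92540487])}
side {'camera_matrix': array([[358.7199119 ,   0.        , 256.64085518],
       [  0.        , 358.7199119 , 191.58842849],
       [  0.        ,   0.        ,   1.        ]]), 'dist': array([-0.09455674,  0.        ,  0.        ,  0.        ,  0.        ]), 'R': array([[-0.77193222, -0.63570316, -0.00146404],
       [-0.39320978,  0.47928038, -0.78465049],
       [ 0.49950648, -0.60512132, -0.61993667]]), 't': array([433.82693979, 277.02067298, 707.74498824])}
18.8
```

View pics/top0.png

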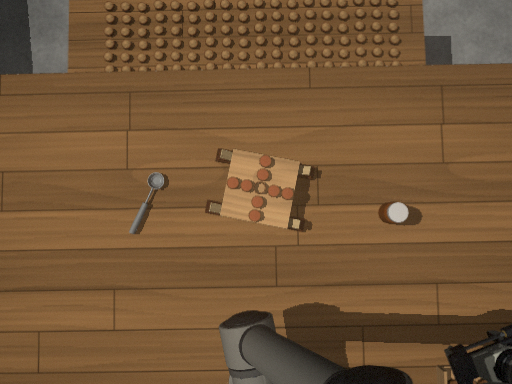

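View pics/side0.png

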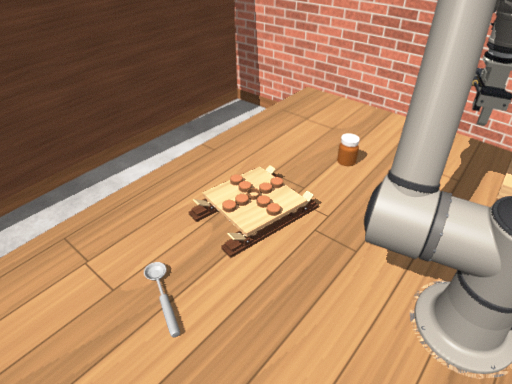

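The top view shows the board centred at about px (262,189), with corners near (233,150), (302,161), (291,229) and (221,217). The spoon is at (150,200) and the jar at (397,212), both well clear. In the side view all four shims are raised.

```bash
cat > h.py <<'E'
from plant import bot
import cv2,numpy as np
def ray(name,px,z,m=None):
    m=m or bot.camera_model(name)
    u=cv2.undistortPoints(np.array(px,float).reshape(-1,1,2),m["camera_matrix"],m["dist"]).reshape(-1,2)
    d=np.c_[u,np.ones(len(u))]@m["R"]; c=-m["R"].T@m["t"]
    return c+d*((z-c[2])/d[:,2])[:,None]
E
python3 - <<'E'
from h import *
im=cv2.imread("pics/top0.png");hsv=cv2.cvtColor(im,cv2.COLOR_BGR2HSV)
print(hsv[160,245],hsv[215,240],hsv[120,200],hsv[155,225],hsv[170,306])
m=(cv2.inRange(hsv,(8,40,150),(30,200,255)));m[:130]=0;m[250:]=0;m[:,:190]=0;m[:,330:]=0
m=cv2.morphologyEx(m,cv2.MORPH_CLOSE,np.ones((17,17)));m=cv2.morphologyEx(m,cv2.MORPH_OPEN,np.ones((25,25)))
c=max(cv2.findContours(m,0,2)[0],key=cv2.contourArea)
b=cv2.boxPoints(cv2.minAreaRect(c));print(b,cv2.contourArea(c))
P=ray("top",b,55);print(P.round(1),P.mean(0).round(1))
for i in range(4):
    e=P[(i+1)%4]-P[i];print(np.linalg.norm(e),np.arctan2(e[1],e[0]))
cv2.imwrite("pics/crop.png",cv2.resize(cv2.polylines(im.copy(),[b.astype(int)],1,(0,255,0))[135:245,195:330],None,fx=5,fy=5,interpolation=cv2.INTER_CUBIC))
E
```

```text
[ 15 120 183] [ 16 123 182] [ 16 141 125] [ 17 103 126] [ 18 103 189]
[[210. 153.]
 [294. 153.]
 [294. 229.]
 [210. 229.]] 5091.0
[[675.7 146.   55. ]
 [670.4 -99.2  55. ]
 [449.7 -93.2  55. ]
 [454.6 148.7  55. ]] [562.6  25.6  55. ]
245.1943842985818 -1.592388938809326
220.81870067417339 3.1146116596575344
241.97232916842103 1.5504761997009384
221.13274100176437 -0.012401617037925047
```

View pics/crop.png

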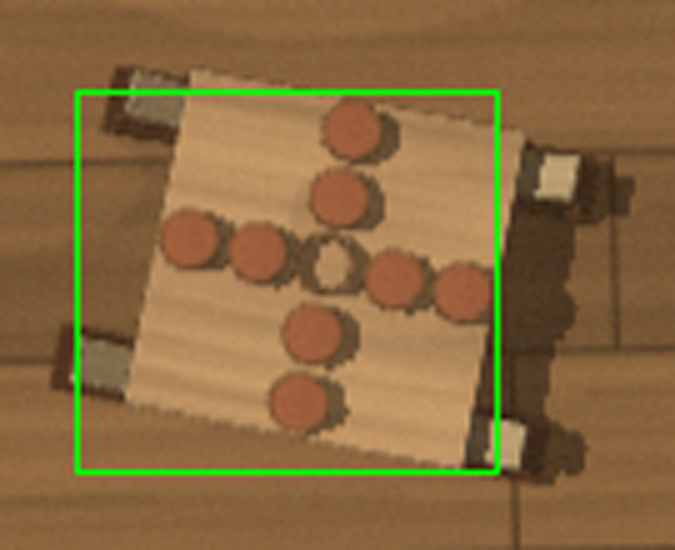

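Run:
```python
from h import *
px=np.array([[191,70],[525,132],[465,468],[126,402]])/5+[195,135]
P=ray("top",px,55);print(P.round(1))
c=P.mean(0)[:2]; d=(P[0]+P[1]-P[2]-P[3])[:2]; e=(P[0]+P[3]-P[1]-P[2])[:2]
yaw=np.mean([np.arctan2(d[1],d[0]),np.arctan2(-e[0],e[1])]); print("c",c,"yaw",yaw,np.linalg.norm(d)/2,np.linalg.norm(e)/2)
mp=np.array([[352,130],[340,199],[313,334],[298,403],[191,239],[258,252],[395,278],[463,292]])/5+[195,135]
print("moulds c",ray("top",mp,68).mean(0))
R=np.array([[np.cos(yaw),-np.sin(yaw)],[np.sin(yaw),np.cos(yaw)]])
for i,(a,b) in enumerate([(1,1),(1,-1),(-1,-1),(-1,1)]):
    print(i+1,(c+R@[a*80,b*80]).round(1),(c+R@[a*80,b*130]).round(1))
```

```text
[[ 686.1   78.    55. ]
 [ 645.4 -116.    55. ]
 [ 451.2  -76.    55. ]
 [ 493.2  118.7   55. ]]
c [568.95454772   1.18054442] yaw -0.20753445156128839 197.70161904803373 198.6795628362364
moulds c [568.67116201   1.46964557  68.        ]
1 [663.7  63. ] [674.  111.9]
2 [630.8 -93.6] [ 620.5 -142.5]
3 [474.2 -60.6] [ 463.9 -109.5]
4 [507.2  95.9] [517.5 144.9]
```

Emit:
carry_out:
  plan:
    - {"tx": 27, "ty": 39, "rz": 0.093}
    - {"tx": 27, "ty": 39, "rz": 0.093}
    - {"tx": 27, "ty": 39, "rz": 0.093}
    - {"tx": 27, "ty": 39, "rz": 0.093}
    - {"tx": 27, "ty": 39, "rz": 0.093}
    - {"tx": 27, "ty": 39, "rz": 0.093}
    - {"tx": 27, "ty": 39, "rz": 0.093}
    - {"tx": 27, "ty": 39, "rz": 0.093}
    - {"tx": 27, "ty": 39, "rz": 0.093}
    - {"tx": 27, "ty": 39, "rz": 0.093}
    - {"tx": 27, "ty": 39, "rz": 0.093}
    - {}
  gripper: 1

```text
invalid input at $.plan[0]: expected keys tx, ty, tz, rx, ry, rz
```

Emit:
carry_out:
  plan:
    - {"tx": 27, "ty": 39, "tz": 0, "rx": 0, "ry": 0, "rz": 0.093}
    - {"tx": 27, "ty": 39, "tz": 0, "rx": 0, "ry": 0, "rz": 0.093}
    - {"tx": 27, "ty": 39, "tz": 0, "rx": 0, "ry": 0, "rz": 0.093}
    - {"tx": 27, "ty": 39, "tz": 0, "rx": 0, "ry": 0, "rz": 0.093}
    - {"tx": 27, "ty": 39, "tz": 0, "rx": 0, "ry": 0, "rz": 0.093}
    - {"tx": 27, "ty": 39, "tz": 0, "rx": 0, "ry": 0, "rz": 0.093}
    - {"tx": 27, "ty": 39, "tz": 0, "rx": 0, "ry": 0, "rz": 0.093}
    - {"tx": 27, "ty": 39, "tz": 0, "rx": 0, "ry": 0, "rz": 0.093}
    - {"tx": 27, "ty": 39, "tz": 0, "rx": 0, "ry": 0, "rz": 0.093}
    - {"tx": 27, "ty": 39, "tz": 0, "rx": 0, "ry": 0, "rz": 0.093}
    - {"tx": 27, "ty": 39, "tz": 0, "rx": 0, "ry": 0, "rz": 0.093}
    - {"tx": 0, "ty": 0, "tz": 0, "rx": 0, "ry": 0, "rz": 0}
  gripper: 1

```text
time: 1.3
tool_pos: [472.5, -62.1, 226.3]
tcp_rot: [3.141, -0.002, 1.368]
contact_force: [0.0, -0.6, -0.4]
grip_width: 2.1
finger_force: 0.0
```

Emit:
carry_out:
  plan:
    - {"tx": 1, "ty": 1, "tz": -45, "rx": 0, "ry": 0, "rz": 0}
    - {"tx": 0, "ty": 0, "tz": -45, "rx": 0, "ry": 0, "rz": 0}
    - {"tx": 0, "ty": 0, "tz": -45, "rx": 0, "ry": 0, "rz": 0}
    - {"tx": 0, "ty": 0, "tz": -25, "rx": 0, "ry": 0, "rz": 0}
    - {"tx": 0, "ty": 0, "tz": -6, "rx": 0, "ry": 0, "rz": 0}
    - {"tx": 0, "ty": 0, "tz": 0, "rx": 0, "ry": 0, "rz": 0}
    - {"tx": 0, "ty": 0, "tz": 0, "rx": 0, "ry": 0, "rz": 0}

```text
time: 2.0
tool_pos: [472.4, -66.0, 62.0]
tcp_rot: [3.139, 0.0, 1.359]
contact_force: [0.8, 0.3, 0.5]
grip_width: 0.5
finger_force: 0.0
```

Run:
```python
from h import *
cv2.imwrite("pics/side1.png",cv2.resize(bot.capture("side")[110:270,160:370,::-1],None,fx=3,fy=3)); print(bot.get_obs()["tool_pos"])
```

```text
[472.59447066 -66.01870964  62.25763622]
```

View pics/side1.png

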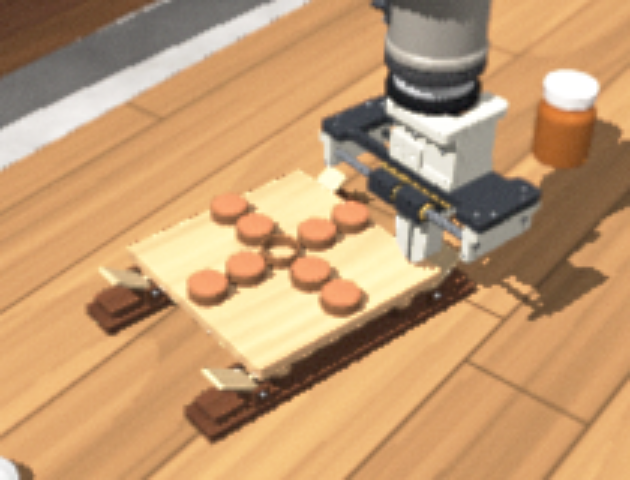

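The fingertip is over the near-right corner, at crop px (420,250), clear of the moulds and the shim. I'll press there.

Emit:
carry_out:
  plan:
    - {"tx": 2, "ty": 5, "tz": -4, "rx": 0, "ry": 0, "rz": 0}
    - {"tx": 0, "ty": 0, "tz": -1, "rx": 0, "ry": 0, "rz": 0}
    - {"tx": 0, "ty": 0, "tz": -1, "rx": 0, "ry": 0, "rz": 0}
    - {"tx": 0, "ty": 0, "tz": -1, "rx": 0, "ry": 0, "rz": 0}
    - {"tx": 0, "ty": 0, "tz": 0, "rx": 0, "ry": 0, "rz": 0}

```text
time: 2.55
tool_pos: [473.8, -60.3, 55.2]
tcp_rot: [3.14, -0.0, 1.36]
contact_force: [-3.0, 2.4, 14.6]
grip_width: 0.8
finger_force: 7.0
```

Near right is firm: 14.6 N at 55.2 mm. Next is near left.

Emit:
carry_out:
  plan:
    - {"tx": 0, "ty": 0, "tz": 30, "rx": 0, "ry": 0, "rz": 0}
    - {"tx": 8, "ty": 39, "tz": 5, "rx": 0, "ry": 0, "rz": 0}
    - {"tx": 8, "ty": 39, "tz": 0, "rx": 0, "ry": 0, "rz": 0}
    - {"tx": 8, "ty": 39, "tz": 0, "rx": 0, "ry": 0, "rz": 0}
    - {"tx": 9, "ty": 39, "tz": 0, "rx": 0, "ry": 0, "rz": 0}
    - {"tx": 0, "ty": 0, "tz": -20, "rx": 0, "ry": 0, "rz": 0}
    - {"tx": 0, "ty": 0, "tz": -10, "rx": 0, "ry": 0, "rz": 0}
    - {"tx": 0, "ty": 0, "tz": 0, "rx": 0, "ry": 0, "rz": 0}

```text
time: 3.35
tool_pos: [505.2, 95.2, 57.3]
tcp_rot: [-3.138, 0.001, 1.36]
contact_force: [0.5, -0.0, 0.1]
grip_width: 0.4
finger_force: 0.0
```

Emit:
carry_out:
  plan:
    - {"tx": 2, "ty": 1, "tz": -1, "rx": 0, "ry": 0, "rz": 0}
    - {"tx": 0, "ty": 0, "tz": -1, "rx": 0, "ry": 0, "rz": 0}
    - {"tx": 0, "ty": 0, "tz": -0.5, "rx": 0, "ry": 0, "rz": 0}
    - {"tx": 0, "ty": 0, "tz": 0, "rx": 0, "ry": 0, "rz": 0}

```text
time: 3.75
tool_pos: [508.7, 96.1, 56.6]
tcp_rot: [3.141, -0.0, 1.359]
contact_force: [-1.2, -1.4, 0.4]
grip_width: 0.4
finger_force: 0.0
```

Emit:
carry_out:
  plan:
    - {"tx": -1, "ty": 0, "tz": -0.7, "rx": 0, "ry": 0, "rz": 0}
    - {"tx": 0, "ty": 0, "tz": -0.7, "rx": 0, "ry": 0, "rz": 0}
    - {"tx": 0, "ty": 0, "tz": 0, "rx": 0, "ry": 0, "rz": 0}

```text
time: 4.05
tool_pos: [507.5, 96.4, 55.3]
tcp_rot: [3.141, 0.0, 1.36]
contact_force: [-1.6, -0.9, 4.6]
grip_width: 0.5
finger_force: 2.3
```

Emit:
carry_out:
  plan:
    - {"tx": 0, "ty": 0, "tz": -0.7, "rx": 0, "ry": 0, "rz": 0}
    - {"tx": 0, "ty": 0, "tz": 0, "rx": 0, "ry": 0, "rz": 0}

```text
time: 4.25
tool_pos: [507.5, 96.4, 55.2]
tcp_rot: [3.141, 0.0, 1.36]
contact_force: [-3.8, -0.9, 10.8]
grip_width: 0.6
finger_force: 5.7
```

Near left is firm too. Next is far left.

Emit:
carry_out:
  plan:
    - {"tx": 0, "ty": 0, "tz": 30, "rx": 0, "ry": 0, "rz": 0}
    - {"tx": 39, "ty": -8, "tz": 5, "rx": 0, "ry": 0, "rz": 0}
    - {"tx": 39, "ty": -8, "tz": 0, "rx": 0, "ry": 0, "rz": 0}
    - {"tx": 39, "ty": -8, "tz": 0, "rx": 0, "ry": 0, "rz": 0}
    - {"tx": 39, "ty": -9, "tz": 0, "rx": 0, "ry": 0, "rz": 0}
    - {"tx": 0, "ty": 0, "tz": -20, "rx": 0, "ry": 0, "rz": 0}
    - {"tx": 0, "ty": 0, "tz": -12, "rx": 0, "ry": 0, "rz": 0}
    - {"tx": 0, "ty": 0, "tz": 0, "rx": 0, "ry": 0, "rz": 0}

```text
time: 5.05
tool_pos: [662.8, 63.5, 56.3]
tcp_rot: [-3.14, 0.0, 1.36]
contact_force: [-0.3, -0.1, 0.2]
grip_width: 0.6
finger_force: 0.0
```

Emit:
carry_out:
  plan:
    - {"tx": 1, "ty": 0, "tz": -1, "rx": 0, "ry": 0, "rz": 0}
    - {"tx": 0, "ty": 0, "tz": -0.7, "rx": 0, "ry": 0, "rz": 0}
    - {"tx": 0, "ty": 0, "tz": 0, "rx": 0, "ry": 0, "rz": 0}

```text
time: 5.35
tool_pos: [664.0, 63.7, 55.4]
tcp_rot: [-3.141, 0.0, 1.36]
contact_force: [-0.8, 0.3, 0.0]
grip_width: 0.5
finger_force: 0.0
```

Emit:
carry_out:
  plan:
    - {"tx": 0, "ty": 0, "tz": -0.7, "rx": 0, "ry": 0, "rz": 0}
    - {"tx": 0, "ty": 0, "tz": -0.7, "rx": 0, "ry": 0, "rz": 0}
    - {"tx": 0, "ty": 0, "tz": 0, "rx": 0, "ry": 0, "rz": 0}

```text
time: 5.65
tool_pos: [664.2, 63.7, 55.3]
tcp_rot: [3.142, -0.0, 1.36]
contact_force: [-3.7, 0.1, 7.8]
grip_width: 0.1
finger_force: 4.0
```

Far left is firm, so it should be far right.

Emit:
carry_out:
  plan:
    - {"tx": 0, "ty": 0, "tz": 30, "rx": 0, "ry": 0, "rz": 0}
    - {"tx": -8, "ty": -39, "tz": 5, "rx": 0, "ry": 0, "rz": 0}
    - {"tx": -8, "ty": -39, "tz": 0, "rx": 0, "ry": 0, "rz": 0}
    - {"tx": -8, "ty": -39, "tz": 0, "rx": 0, "ry": 0, "rz": 0}
    - {"tx": -9, "ty": -40, "tz": 0, "rx": 0, "ry": 0, "rz": 0}
    - {"tx": 0, "ty": 0, "tz": -20, "rx": 0, "ry": 0, "rz": 0}
    - {"tx": 0, "ty": 0, "tz": -13, "rx": 0, "ry": 0, "rz": 0}
    - {"tx": 0, "ty": 0, "tz": -1, "rx": 0, "ry": 0, "rz": 0}
    - {"tx": 0, "ty": 0, "tz": 0, "rx": 0, "ry": 0, "rz": 0}

```text
time: 6.55
tool_pos: [631.3, -92.7, 55.0]
tcp_rot: [-3.14, 0.0, 1.361]
contact_force: [-2.1, 0.4, 2.3]
grip_width: 0.3
finger_force: 1.2
```

Emit:
carry_out:
  plan:
    - {"tx": 0, "ty": 0, "tz": -0.8, "rx": 0, "ry": 0, "rz": 0}
    - {"tx": 0, "ty": 0, "tz": 0, "rx": 0, "ry": 0, "rz": 0}

```text
time: 6.75
tool_pos: [631.9, -92.6, 54.9]
tcp_rot: [3.141, -0.0, 1.361]
contact_force: [-1.1, 1.5, 1.7]
grip_width: 0.2
finger_force: 1.2
```

Emit:
carry_out:
  plan:
    - {"tx": 0, "ty": 0, "tz": -0.8, "rx": 0, "ry": 0, "rz": 0}
    - {"tx": 0, "ty": 0, "tz": -0.8, "rx": 0, "ry": 0, "rz": 0}
    - {"tx": 0, "ty": 0, "tz": 0, "rx": 0, "ry": 0, "rz": 0}

```text
time: 7.05
tool_pos: [632.0, -93.0, 52.9]
tcp_rot: [3.141, -0.001, 1.36]
contact_force: [1.2, 3.2, 3.1]
grip_width: 0.3
finger_force: 1.7
```

It gives. I'll press on to about 50.5 mm.

Emit:
carry_out:
  plan:
    - {"tx": 0, "ty": 0, "tz": -0.8, "rx": 0, "ry": 0, "rz": 0}
    - {"tx": 0, "ty": 0, "tz": -0.8, "rx": 0, "ry": 0, "rz": 0}
    - {"tx": 0, "ty": 0, "tz": -0.7, "rx": 0, "ry": 0, "rz": 0}
    - {"tx": 0, "ty": 0, "tz": 0, "rx": 0, "ry": 0, "rz": 0}
    - {"tx": 0, "ty": 0, "tz": 0, "rx": 0, "ry": 0, "rz": 0}

```text
time: 7.55
tool_pos: [631.9, -93.6, 50.6]
tcp_rot: [3.141, -0.0, 1.36]
contact_force: [2.0, 2.6, 5.0]
grip_width: 0.4
finger_force: 2.4
```

Far right sank to 50.6 mm under 5 N. Next I press its shim.

Emit:
carry_out:
  plan:
    - {"tx": 0, "ty": 0, "tz": 20, "rx": 0, "ry": 0, "rz": 0}
    - {"tx": -6, "ty": -25, "tz": 4, "rx": 0, "ry": 0, "rz": 0}
    - {"tx": -5, "ty": -24, "tz": 0, "rx": 0, "ry": 0, "rz": 0}
    - {"tx": 0, "ty": 0, "tz": -20, "rx": 0, "ry": 0, "rz": 0}
    - {"tx": 0, "ty": 0, "tz": 0, "rx": 0, "ry": 0, "rz": 0}

```text
time: 8.05
tool_pos: [617.8, -143.2, 51.3]
tcp_rot: [-3.135, 0.0, 1.358]
contact_force: [-0.8, -0.1, 0.3]
grip_width: 0.4
finger_force: 0.0
```

Run:
```python
from h import *
cv2.imwrite("pics/s2.png",cv2.resize(bot.capture("side")[130:250,200:360,::-1],None,fx=4,fy=4)); o=bot.get_obs();print(o["tool_pos"],o["contact_force"])
```

```text
[ 618.63357559 -142.7465609    52.45139982] [0.02264966 0.06623149 0.08969192]
```

View pics/s2.png

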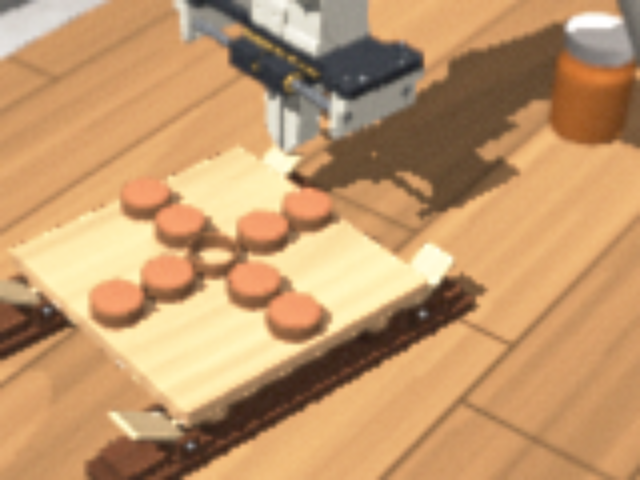

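The fingertip is right over the far-right leaf, at crop px (285,150).

Emit:
carry_out:
  plan:
    - {"tx": 2, "ty": 0, "tz": -3, "rx": 0, "ry": 0, "rz": 0}
    - {"tx": 0, "ty": 0, "tz": -3, "rx": 0, "ry": 0, "rz": 0}
    - {"tx": 0, "ty": 0, "tz": -3, "rx": 0, "ry": 0, "rz": 0}
    - {"tx": 0, "ty": 0, "tz": -3, "rx": 0, "ry": 0, "rz": 0}
    - {"tx": 0, "ty": 0, "tz": 0, "rx": 0, "ry": 0, "rz": 0}

```text
time: 8.6
tool_pos: [623.3, -143.8, 43.7]
tcp_rot: [3.139, 0.002, 1.36]
contact_force: [-0.8, -3.4, 5.2]
grip_width: 0.8
finger_force: 2.3
```

Emit:
carry_out:
  plan:
    - {"tx": -2, "ty": 0, "tz": -3, "rx": 0, "ry": 0, "rz": 0}
    - {"tx": 0, "ty": 0, "tz": -3, "rx": 0, "ry": 0, "rz": 0}
    - {"tx": 0, "ty": 0, "tz": -3, "rx": 0, "ry": 0, "rz": 0}
    - {"tx": 0, "ty": 0, "tz": 0, "rx": 0, "ry": 0, "rz": 0}

```text
time: 9.0
tool_pos: [621.7, -143.3, 34.5]
tcp_rot: [3.138, 0.001, 1.36]
contact_force: [0.9, -2.1, 5.1]
grip_width: 0.6
finger_force: 2.0
```

Emit:
carry_out:
  plan:
    - {"tx": -1, "ty": 0, "tz": -3, "rx": 0, "ry": 0, "rz": 0}
    - {"tx": 0, "ty": 0, "tz": -2, "rx": 0, "ry": 0, "rz": 0}
    - {"tx": 0, "ty": 0, "tz": -1, "rx": 0, "ry": 0, "rz": 0}
    - {"tx": 0, "ty": 0, "tz": 0, "rx": 0, "ry": 0, "rz": 0}

```text
time: 9.4
tool_pos: [620.4, -142.7, 28.2]
tcp_rot: [3.139, 0.0, 1.36]
contact_force: [1.6, -2.9, 8.3]
grip_width: 0.5
finger_force: 3.4
```

Emit:
carry_out:
  plan:
    - {"tx": 0, "ty": 0, "tz": -0.7, "rx": 0, "ry": 0, "rz": 0}
    - {"tx": 0, "ty": 0, "tz": 0, "rx": 0, "ry": 0, "rz": 0}
    - {"tx": 0, "ty": 0, "tz": 0, "rx": 0, "ry": 0, "rz": 0}

```text
time: 9.7
tool_pos: [620.4, -142.7, 28.1]
tcp_rot: [3.139, 0.0, 1.36]
contact_force: [-0.3, -2.5, 9.1]
grip_width: 0.2
finger_force: 5.3
```

The leaf is on its hard stop at 28.1 mm. I'll lift and go back to the far-right corner.

Emit:
carry_out:
  plan:
    - {"tx": 0, "ty": 0, "tz": 25, "rx": 0, "ry": 0, "rz": 0}
    - {"tx": 0, "ty": 0, "tz": 22, "rx": 0, "ry": 0, "rz": 0}
    - {"tx": 5, "ty": 24, "tz": 0, "rx": 0, "ry": 0, "rz": 0}
    - {"tx": 6, "ty": 25, "tz": 0, "rx": 0, "ry": 0, "rz": 0}
    - {"tx": 0, "ty": 0, "tz": -15, "rx": 0, "ry": 0, "rz": 0}
    - {"tx": 0, "ty": 0, "tz": -2, "rx": 0, "ry": 0, "rz": 0}
    - {"tx": 0, "ty": 0, "tz": 0, "rx": 0, "ry": 0, "rz": 0}

```text
time: 10.4
tool_pos: [629.5, -92.8, 55.8]
tcp_rot: [-3.139, -0.001, 1.36]
contact_force: [-0.6, 0.0, -0.2]
grip_width: -0.0
finger_force: 0.0
```

Emit:
carry_out:
  plan:
    - {"tx": 1, "ty": -1, "tz": -1, "rx": 0, "ry": 0, "rz": 0}
    - {"tx": 0, "ty": 0, "tz": -1, "rx": 0, "ry": 0, "rz": 0}
    - {"tx": 0, "ty": 0, "tz": -0.7, "rx": 0, "ry": 0, "rz": 0}
    - {"tx": 0, "ty": 0, "tz": 0, "rx": 0, "ry": 0, "rz": 0}

```text
time: 10.8
tool_pos: [631.7, -95.2, 54.4]
tcp_rot: [3.141, 0.001, 1.359]
contact_force: [-0.7, -2.0, 3.7]
grip_width: 0.5
finger_force: 1.5
```

Emit:
carry_out:
  plan:
    - {"tx": 0, "ty": 1, "tz": -0.7, "rx": 0, "ry": 0, "rz": 0}
    - {"tx": 0, "ty": 0, "tz": -0.6, "rx": 0, "ry": 0, "rz": 0}
    - {"tx": 0, "ty": 0, "tz": 0, "rx": 0, "ry": 0, "rz": 0}
    - {"tx": 0, "ty": 0, "tz": 0, "rx": 0, "ry": 0, "rz": 0}

```text
time: 11.2
tool_pos: [631.9, -94.8, 54.1]
tcp_rot: [3.14, 0.002, 1.36]
contact_force: [-2.7, -3.9, 8.8]
grip_width: 0.3
finger_force: 4.6
```

Emit:
carry_out:
  plan:
    - {"tx": 0, "ty": 0, "tz": -0.4, "rx": 0, "ry": 0, "rz": 0}
    - {"tx": 0, "ty": 0, "tz": 0, "rx": 0, "ry": 0, "rz": 0}
    - {"tx": 0, "ty": 0, "tz": 0, "rx": 0, "ry": 0, "rz": 0}

```text
time: 11.5
tool_pos: [631.9, -94.8, 54.1]
tcp_rot: [3.139, 0.002, 1.36]
contact_force: [-3.6, -3.7, 11.5]
grip_width: 0.4
finger_force: 5.7
```

Emit:
carry_out:
  plan:
    - {"tx": 0, "ty": 0, "tz": 10, "rx": 0, "ry": 0, "rz": 0}
    - {"tx": 0, "ty": 0, "tz": 40, "rx": 0, "ry": 0, "rz": 0}
    - {"tx": 0, "ty": 0, "tz": 45, "rx": 0, "ry": 0, "rz": 0}
    - {"tx": 0, "ty": 0, "tz": 45, "rx": 0, "ry": 0, "rz": 0}
    - {"tx": 0, "ty": 0, "tz": 0, "rx": 0, "ry": 0, "rz": 0}
    - {"tx": 0, "ty": 0, "tz": 0, "rx": 0, "ry": 0, "rz": 0}

```text
time: 12.1
tool_pos: [631.9, -93.2, 193.5]
tcp_rot: [3.139, -0.0, 1.36]
contact_force: [0.2, -0.5, -0.6]
grip_width: 0.3
finger_force: 0.0
```

Run:
```python
from h import *
cv2.imwrite("pics/s3.png",cv2.resize(bot.capture("side")[130:250,180:340,::-1],None,fx=4,fy=4))
```

```text
(no output)
```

View pics/s3.png

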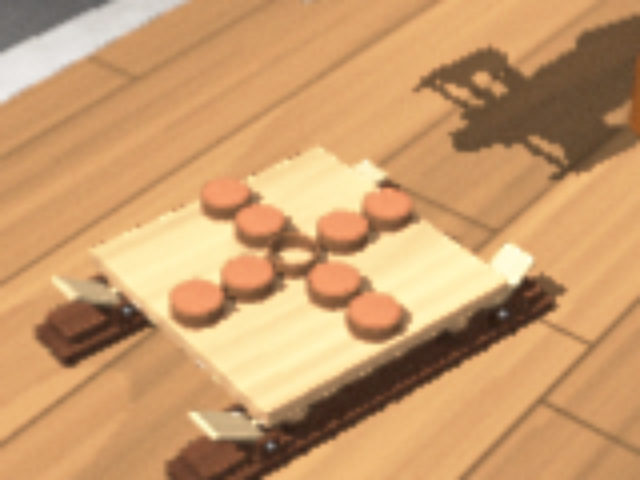

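The far-right leaf (370,172) is flat and the other three are up, with the ring in the middle of the board. I'm handing in.

```bash
python3 -c "from plant import bot; print(bot.close_job())"
```

```text
the job is handed in; nothing more can be done
None
```

The far right corner was the one that rocked (50.6 mm under 5 N); I pressed its shim flat, left the other three up, and the corner then held at 54.1 mm under 11.5 N; the job is handed in, but no verdict came back.

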